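# Latch the part-tray case

## Robot

A 6-joint arm with a two-finger parallel gripper is mounted at the origin on the work surface. World frame = base frame: x ahead of the robot, y to its left, z up, the work surface at z = 0. Lengths are in mm, angles in rad, forces in N, time in s.
With the tool pointing down it reaches from about 325 to 850 mm from the base axis. Payload 15.5 kg.
Tool frame: the origin (TCP) lies on the mounting face of the last link; the fingertips stand 191 mm ahead of it and the grasp point (between the pads) lies 172 mm ahead of it; z points along the fingers, y is the direction in which the jaws open and shut (so a half turn about z gives the same grasp; the last joint's range is limited). The gripper opens to 91 mm and grips with 3 to 60 N. Pads are 32 mm wide; open, the fingers measure 118 mm over their backs; the gripper's body (76 mm by 178 mm) begins 60 mm behind the grasp point.
Start: joints at [1.133, 0.494, 1.345, -0, 1.302, -0.096], TCP at [209.486, 588.85, 404.715] pointing down, gripper open.
Joint ranges: [-2.91, 2.91], [-0.82, 2.16], [0.22, 2.67], [-1.22, 4.37], [0.12, 2.79], [-3.08, 3.08]. Speed limits (rad/s): [1.89, 1.89, 2.57, 3.01, 3.01, 3.01].

## Interface

Orientations are given as a unit quaternion [x, y, z, w].
In Python, from station import bot gives the robot as it stands.
- The arm moves only by the shell command python3 -m inch 'ROWS' [OPENING] [FORCE]. ROWS is JSON, a list of rows, each a list of 4 numbers: the shift along the tool's x, y, z in m, then the turn about the tool's z in rad. A call has 1 to 12 rows; each row is the pose to reach, as a shift and turn from the pose commanded when the call began, along the tool's axes at that moment; what a row does not reach only later rows make up. A row lasts 1/10 s, in which the tool goes at most 50 mm and 8.59 degrees, less where a joint would pass 70% of its speed; a pose out of reach is approached as far as the arm can. A call with a gripper value outside its range is refused whole. OPENING is the gripper command: -1 is fully open, 1 is shut, values between are in proportion, set as the call begins (- or left out, the last holds). The fingers move at their own pace and stop on an object; FORCE is the grip in N (left out, the last holds). Time passes only in rows, so rows that repeat a pose let the fingers close. It gives the time, the measured TCP pose, the force and the opening at its end, in the units of the state.
- bot.get_obs(): the state, without advancing time (a new reading comes with each control period).
- bot.camera(name): name is "scene" or "top" or "wrist"; returns (picture, depth): 420x560x3 uint8, red, green, blue; 420x560 float32, mm along the optical axis (not along the pixel's ray), 0 where there is no reading.
- bot.get_calibration(name): a dict with "camera_matrix" (3x3 intrinsics, pixels), "k1" (the pictures are not rectified: a ray, as slopes to the right and down, at radius r is drawn at 1 + k1 r^2 times it, then the intrinsics apply), "view" (4x4, takes a point from world to camera coordinates). Camera axes: x right, y up, looking along -z (the intrinsics and any distortion apply to the point x, -y, -z); pixel columns grow to the right and rows downward; lengths in mm; the calibration is good to about 2 mm. A picture is of the moment at which its call begins: read the wrist's pose just before it. get_calibration takes no time and is no camera call; for the wrist camera it gives the pose at the moment of the call.
- bot.sign_off(): hands the job in, once; it reports no verdict.
Trained networks look in the newest picture that a camera, given by its name, has taken for a name from the list of things; names that differ only in an ending like _2 or _b are one class to them, and where a whole thing is asked for, a point or a joint stands for the part that bears it (a point fixed in the world has none). Each returns a list of dicts, best first, with "confidence" (0 to 1); they miss things now and then, are a little off and sometimes report something else, mostly with a low value. They report only what shows in the picture. A call takes as long as a camera call.
- bot.search_frame(camera, thing): "uv" ([column, row] in pixels, amid what is visible of it).
- bot.cut_out(camera, thing): "pixels" (420x560 bool, what is visible of it) and "uv" ([column, row] in pixels, amid what is visible of it).
- bot.pinpoint(camera, thing): "uv" ([column, row] in pixels: a listed point, or the origin of a listed thing).
The state is a dict: "time_s": time; "q": joint angles; "dq": joint speeds; "joint_torque": joint torques, N m; "position": TCP position; "tool_rot": TCP orientation; "contact_force": force on the tool from outside, world axes, zero at the start; "torque": the same for the moment, N m; "width": finger opening in mm.
Only numpy, scipy, OpenCV 4.12 (cv2) and the standard library are available. Lean on these libraries where they do the work, as an engineer would, in place of code of your own. Each camera call takes 0.05 s, during which the arm holds its last target. There are 200 camera calls.

## Task

The drop-front lid of the part-tray case stands ajar on its gasket. Hook the wire bail of the toggle latch into the keeper on the lid, then swing the red lever over and press it down until it lies fully home and the lid is pulled tight. Feel the bail into the keeper without forcing it, do not slam or lean on the lever, and leave everything else on the case and the deck where it is.

Things in the scene. Friction and masses are not known exactly. Their poses are not given: they have to be found in the camera images.
- roof (a point): centre of the flat roof of the cream tray case, 150 mm above the deck. The case is 260 mm deep (its x axis, towards the lid) and 300 mm wide (y), bolted down. Its crimson windowed lid covers the +x face, hinged along the lower edge. The latch lies on the roof's centre line. The point's axes are the case's.
- lever_pivot (a point): the lever's pivot pin in a steel bracket on the roof, on the case's centre line, 76 mm from the roof's centre towards the lid, 24 mm above the roof. The lever turns about the case's y axis; lever and bail move in the upright plane through this point along the case's x.
- lever_tip (a point): middle of the red grip's pressed face at the lever's end, 67 mm out along the lever. The lever is 74 mm long from its pivot, 22 mm wide, 6 mm thick (26 x 8 mm at the grip); its pressed face lies 9 to 10 mm off the parallel line through the pivot (above it when flat, on the lid's side when upright).
- lever (a joint): lever angle: 0 = flat, pointing away from the lid (home); 1.57 = upright; starts leaning towards the lid (1.9 to 2.25, stop at 2.4). It is stiff and stays where it is left. With the bail hooked, pressing takes up to about 16 N at 55 mm from the pivot; below about 0.2 rad it is over centre and the springs pull it home.
- bail_pin (a point): the pin on the lever about which the bail swings, 17.5 mm from the lever's pivot; with the lever flat it lies 17 mm behind (away from the lid) and 4 mm below that pivot, and it turns with the lever.
- bail_bar (a point): middle of the bail's cross bar, 80 mm from bail_pin. The bail is a U of 6 mm round wire, its legs 43 mm over all, to be pinched across the legs near the bar; it slips some millimetres in the fingers as it swings. Raised by over 0.5 rad (as at the start, clear above the keeper) it stays where it is left; lower down it drops by its own weight.
- bail_wire: the same bail as a  origin at bail_pin, x axis along its legs towards the bar, y along the bar. Two coil springs let the wire slide out by up to 16 mm: nothing below 45 N, then 2.5 N per mm.
- keeper_slot (a point): mid-floor of the keeper's throat if the keeper stood mid-slot; x away from the latch. The keeper, on the lid's top edge, is a steel trough 22 mm wide: two 3 mm walls 9.5 mm high, leaning 16 degrees to +x, an 8 mm throat between them. Set by hand in slots: the real throat is up to 5.5 mm nearer or farther along x, not measured. Seated, the bar's centre is 3 mm above the floor.
- lid (a joint): lid angle about its lower edge: 0 = pulled shut on its stops; it starts ajar at about 0.034 (5 mm at the top) and springs back to that when it is let go.
- spare_jaw: aluminium gripper jaw 60 x 16 x 22 mm lying on the roof, leave it; origin under its middle
- screw_tin: steel tin of screws, 48 mm across and 18 mm high, on the roof, leave it; origin under its middle
- plug_a: black connector 42 x 22 x 26 mm on the deck, leave it; origin under its middle
- plug_b: grey connector 42 x 22 x 26 mm on the deck, leave it; origin under its middle
- driver: yellow screwdriver 170 mm long on the deck, leave it

How it is judged (in metres and radians):
On the way:
1. the bail's bar lies down in the keeper's throat while the lever is still up (z of bail_bar in the frame of keeper_slot between 0.001 and 0.006 m and x of bail_bar in the frame of keeper_slot between -0.0085 and 0.0095 m and value of joint lever above 1 rad), for 0.3 s.
At the end, for the whole second after the job is handed in: the lever lies flat (within 0.06 rad of home), the lid is shut (within 0.008 rad, about 1 mm at its top) and the bail's bar sits down in the keeper's throat, pulling on it with over 25 N (value of joint lever below 0.06 rad and value of joint lid below 0.008 rad and z of bail_bar in the frame of keeper_slot between 0.001 and 0.006 m and x of bail_bar in the frame of keeper_slot between -0.0085 and 0.0095 m and contact force between bail_wire and lid above 25 N); the robot touches nothing.
It fails at once if the fingers force the bail against the keeper or the lid with over 15 N (contact force between the fingers and bail_wire above 0.5 N and contact force between bail_wire and lid above 15 N).
It fails at once if the lever is slammed or leaned on with over 45 N (pressing it over takes about 16 N) (contact force between the fingers and lever_c0 above 45 N or contact force between the fingers and lever_c1 above 45 N).
It fails at once if something else on the case or the deck is disturbed (moved over 15 mm) (distance of any of spare_jaw, screw_tin, plug_a, plug_b, driver from where it was at the start of the episode above 0.015 m).
It also fails if it takes over 72 s, if anything falls off the work surface, if the arm or the gripper's body presses on something with over 40 N, if the wrist force passes 120 N, or if a joint passes its speed limit or range.

## Working session

There is one attempt and no reset: what is moved stays moved. The work goes in short steps, Python scripts to look and compute and a shell command to move; the robot and the scene stay as the last step left them, time stands still between calls to the robot, and variables do not carry over. Pictures are saved under pics/ and viewed, about 8 in all and at most 12, crops included, and the job is handed in when it is done.

```bash
ls; mkdir -p pics
cat > h.py <<'E'
from station import bot
import numpy as np, cv2
from scipy.spatial.transform import Rotation as R
def ray(cal,uv):
    K=np.array(cal["camera_matrix"]);k1=cal["k1"]
    d=np.array([(uv[0]-K[0,2])/K[0,0],(uv[1]-K[1,2])/K[1,1]]);p=d.copy()
    for _ in range(20): p=d/(1+k1*(p@p))
    V=np.array(cal["view"]);Rt=V[:3,:3].T
    o=-Rt@V[:3,3]; v=Rt@np.array([p[0],-p[1],-1.0])
    return o,v   # v scaled to depth 1
def proj(cal,X):
    K=np.array(cal["camera_matrix"]);V=np.array(cal["view"]);c=V[:3,:3]@np.asarray(X,float)+V[:3,3]
    p=np.array([c[0],-c[1]])/-c[2];p=p*(1+cal["k1"]*(p@p))
    return np.array([K[0,0]*p[0]+K[0,2],K[1,1]*p[1]+K[1,2]])
def atz(cal,uv,z):
    o,v=ray(cal,uv);return o+v*(z-o[2])/v[2]
def tri(obs):
    A=np.zeros((3,3));b=np.zeros(3)
    for cal,uv in obs:
        o,v=ray(cal,uv);v=v/np.linalg.norm(v);P=np.eye(3)-np.outer(v,v);A+=P;b+=P@o
    return np.linalg.solve(A,b)
def atd(cal,uv,depth):
    o,v=ray(cal,uv);d=depth[int(round(uv[1])),int(round(uv[0]))];return o+v*d
E
python3 - <<'E'
from h import *
np.set_printoptions(precision=1,suppress=True)
s=bot.get_obs();print(s)
ims=[];obs={}
for c in("scene","top","wrist"):
    im,d=bot.camera(c);cal=bot.get_calibration(c)
    cv2.imwrite(f"pics/{c}0.png",im[:,:,::-1])
    for n in("roof","lever_pivot","lever_tip","bail_pin","bail_bar","keeper_slot"):
        r=bot.pinpoint(c,n)
        if r: 
            obs.setdefault(n,[]).append((cal,r[0]["uv"]));print(c,n,np.array(r[0]["uv"]),round(r[0]["confidence"],2),atd(cal,r[0]["uv"],d))
for n,o in obs.items():
    if len(o)>1: print(n,tri(o))
E
python3 -c "
import cv2,numpy as np
a=[cv2.imread(f'pics/{c}0.png') for c in('scene','top')]
cv2.imwrite('pics/both0.png',cv2.resize(np.hstack(a),(800,300)))"
```

```text
pics
{'time_s': 0.0, 'q': array([ 1.1,  0.5,  1.3, -0. ,  1.3, -0.1]), 'dq': array([ 0.,  0.,  0., -0.,  0.,  0.]), 'joint_torque': array([ -0. , -87.9, -38.2,   0.1,   0.1,   0. ]), 'position': array([209.4, 588.7, 404.1]), 'tool_rot': array([ 0.2,  1. , -0. , -0. ]), 'contact_force': array([ 1.1,  0.4, -0.5]), 'torque': array([-0.,  0., -0.]), 'width': 91.44635953737654}
scene roof [312.5 235.6] 0.57 [551.6 115.7 150. ]
scene lever_pivot [279.  234.2] 0.65 [638.  111.7 193.1]
scene lever_tip [266.2 216.6] 0.89 [665.  108.2 246.8]
scene bail_pin [278.4 231.6] 0.78 [641.9 115.2 203.8]
scene bail_bar [260.5 210.3] 0.52 [656.7  76.4 239.9]
scene keeper_slot [244.3 247.2] 0.93 [704.4  84.6 174.6]
top roof [233.9 204.3] 0.67 [550.8 119.5 151.2]
top lever_pivot [242.5 175.7] 0.78 [618.7  97.3 174.6]
top lever_tip [243.2 156.5] 0.87 [649.5  90.  244.4]
top bail_pin [242.  174.1] 0.86 [622.2  98.4 176.9]
top bail_bar [241.6 145.8] 0.46 [670.7  92.8 259.1]
top keeper_slot [251.4 150.4] 0.91 [660.1  70.4 258.9]
roof [551.8 118.4 151.7]
lever_pivot [621.6  95.1 174.1]
lever_tip [653.1  91.  231.4]
bail_pin [623.7  95.7 182.4]
bail_bar [670.2  94.2 256. ]
keeper_slot [691.7  74.1 159.8]
```

View pics/both0.png

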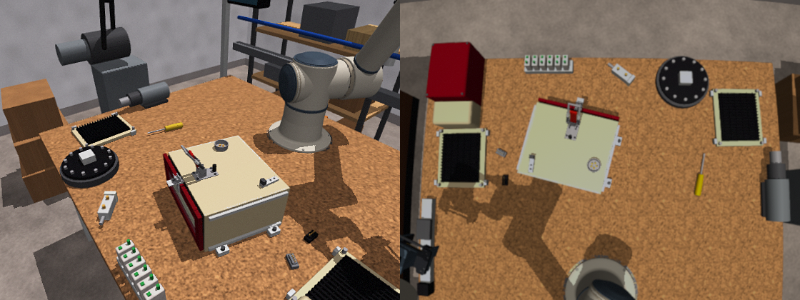

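The pictures show the case yawed about -18°, with the lever leaning towards the lid and the bail raised above the keeper (scene ~(262,212), top ~(242,150)). I'll go above it for a wrist look.

```bash
cat >> h.py <<'E'
def delta(target,yaw=None):
    "target TCP world mm -> row (m, rad); yaw = heading of tool x (mod pi)"
    s=bot.get_obs();q=R.from_quat(s["tool_rot"]);M=q.as_matrix()
    d=M.T@(np.array(target)-s["position"])/1000
    t=0
    if yaw is not None:
        h=np.arctan2(M[1,0],M[0,0]); t=-(yaw-h) # tool z down
        t=(t+np.pi/2)%np.pi-np.pi/2
    return np.round(np.r_[d,t],4),M
E
python3 - <<'E'
from h import *
np.set_printoptions(precision=3,suppress=True)
r,M=delta([630,95,520],np.radians(-17.5));print(r);print(M)
cal=bot.get_calibration("wrist");V=np.array(cal["view"]);print(M.T@(-V[:3,:3].T@V[:3,3]-bot.get_obs()["position"]),M.T@V[:3,:3].T)
E
```

```text
[-0.562 -0.324 -0.115 -0.036]
[[-0.942  0.335  0.   ]
 [ 0.335  0.942  0.   ]
 [-0.     0.    -1.   ]]
[66.729  0.169 20.363] [[ 0.     0.971  0.239]
 [ 1.    -0.     0.   ]
 [ 0.     0.239 -0.971]]
```

```bash
python3 -m inch '[[0,0,-0.04,0],[-0.02,-0.01,-0.08,0],[-0.05,-0.03,-0.115,0],[-0.09,-0.05,-0.115,0],[-0.13,-0.075,-0.115,0],[-0.17,-0.1,-0.115,0],[-0.21,-0.12,-0.115,-0.036],[-0.25,-0.145,-0.115,-0.036],[-0.29,-0.167,-0.115,-0.036],[-0.33,-0.19,-0.115,-0.036],[-0.37,-0.213,-0.115,-0.036],[-0.41,-0.236,-0.115,-0.036]]'
python3 - <<'E'
from h import *
print(delta([630,95,520],np.radians(-17.5))[0])
E
```

```text
time_s: 2.25
position: [517.6, 227.4, 519.9]
tool_rot: [0.152, 0.988, 0.0, 0.0]
contact_force: [1.0, 1.2, -0.4]
width: 91.3
[-1.471e-01 -9.240e-02 -1.000e-04 -4.000e-04]
```

```bash
python3 -m inch '[[-0.037,-0.023,0,0],[-0.074,-0.046,0,0],[-0.11,-0.07,0,0],[-0.147,-0.092,0,0],[-0.147,-0.092,0,0],[-0.147,-0.092,0,0]]'
cat > look.py <<'E'
from h import *
import sys
np.set_printoptions(precision=1,suppress=True)
def case(X,P,yaw):
    c,s=np.cos(yaw),np.sin(yaw);d=np.asarray(X)-P
    return np.array([c*d[0]+s*d[1],-s*d[0]+c*d[1],d[2]])
def look(names,tag,cams=("wrist",)):
    out={}
    for c in cams:
        im,d=bot.camera(c);cal=bot.get_calibration(c)
        cv2.imwrite(f"pics/{c}{tag}.png",im[:,:,::-1]);np.save(f"pics/{c}{tag}.npy",d);np.save(f"pics/{c}{tag}cal.npy",cal,allow_pickle=True)
        for n in names:
            r=bot.pinpoint(c,n)
            if r:
                out.setdefault(n,[]).append((cal,r[0]["uv"]))
                print(c,n,np.array(r[0]["uv"]),round(r[0]["confidence"],2),"depthpt",atd(cal,r[0]["uv"],d))
    return out
E
python3 - <<'E'
from look import *
o=look(("roof","lever_pivot","lever_tip","bail_pin","bail_bar","keeper_slot"),1)
import pickle;pickle.dump(o,open("pics/o1.pkl","wb"))
E
```

```text
time_s: 2.85
position: [629.5, 96.3, 519.3]
tool_rot: [0.153, 0.988, -0.0, -0.0]
contact_force: [0.7, -0.2, 0.1]
width: 91.1
wrist roof [269.3 126.4] 0.97 depthpt [547.1 115.2 150.8]
wrist lever_pivot [276.8 195.1] 0.63 depthpt [621.5 100.8 179. ]
wrist lever_tip [281.9 240.1] 0.81 depthpt [652.6  95.8 241.4]
wrist bail_pin [276.8 204.1] 0.84 depthpt [629.6  98.2 187. ]
wrist keeper_slot [281.6 251.6] 0.86 depthpt [689.6  85.4 172.8]
```

View pics/wrist1.png

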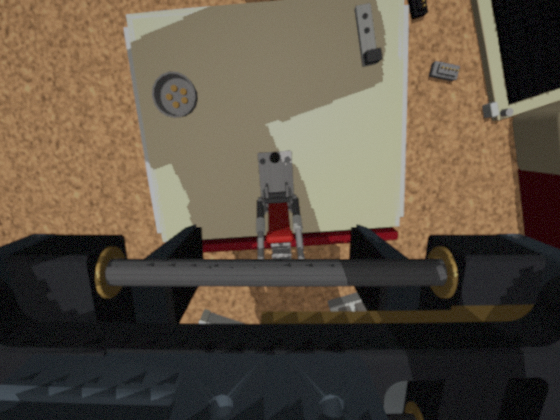

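The latch lies at columns 258–302, rows 150–260, centred at column ~278. The keeper is partly hidden by the gripper at row 255. The case is turned about 3° from my yaw, so I'll move forward to clear the keeper and look from both sides.

```bash
python3 -m inch '[[-0.035,0.03,0,0],[-0.07,0.06,0,0],[-0.07,0.06,0,0],[-0.07,0.06,0,0],[-0.07,0.06,0,0]]' >/dev/null
N='("roof","lever_pivot","lever_tip","bail_pin","bail_bar","keeper_slot")'
python3 -c "
from look import *
import pickle;pickle.dump(look($N,2),open('pics/o2.pkl','wb'))"
python3 -m inch '[[0,-0.05,0,0],[0,-0.1,0,0],[0,-0.12,0,0],[0,-0.12,0,0],[0,-0.12,0,0]]'
python3 - <<'E'
from look import *
import pickle
N=("roof","lever_pivot","lever_tip","bail_pin","bail_bar","keeper_slot")
o=look(N,3)
O=[pickle.load(open(f'pics/o{i}.pkl','rb')) for i in(1,2)]+[o]
for n in N:
    l=sum([a.get(n,[]) for a in O],[])
    if len(l)>1:
        X=tri(l);print(n,X,[np.round(proj(c,X)-u,1).tolist() for c,u in l])
# case yaw from roof plane depth
for c in("wrist1","top0"):
    if c=="top0":
        im,d=bot.camera("top");cal=bot.get_calibration("top")
    else: d=np.load("pics/wrist1.npy");cal=np.load("pics/wrist1cal.npy",allow_pickle=True).item()
    pts=[]
    for v in range(0,420,2):
        for u in range(0,560,2):
            if d[v,u]>0:
                X=atd(cal,(u,v),d)
                if abs(X[2]-150)<4 and 380<X[0]<760 and -80<X[1]<330: pts.append(X)
    pts=np.array(pts,np.float32);print(c,len(pts),pts[:,2].mean(),cv2.minAreaRect(pts[:,:2]))
a=[cv2.imread(f'pics/wrist{i}.png')[60:360,80:480] for i in(2,3)]
cv2.imwrite('pics/lr.png',cv2.resize(np.hstack(a),(800,300)))
E
```

```text
wrist roof [215.9  63.4] 0.76 depthpt [549.1 115.2 150.1]
wrist lever_tip [213.3 166. ] 0.81 depthpt [653.3  94.4 242.4]
wrist bail_pin [218.1 136.3] 0.77 depthpt [627.3  98.7 194.9]
wrist bail_bar [208.3 190.8] 0.89 depthpt [671.1  87.2 259.4]
wrist keeper_slot [228.6 198.3] 0.93 depthpt [693.6  83.1 175.6]
time_s: 4.55
position: [677.8, 18.9, 520.0]
tool_rot: [0.153, 0.988, 0.0, 0.0]
contact_force: [0.7, 0.1, 0.0]
width: 91.3
wrist roof [322.5  63.9] 0.65 depthpt [549.8 114.7 148.1]
wrist lever_pivot [330.2 130.9] 0.94 depthpt [621.3  95.6 193. ]
wrist lever_tip [343.9 164.6] 0.64 depthpt [651.6  91.  240.9]
wrist bail_pin [334.6 133.9] 0.95 depthpt [625.5  99.  194. ]
wrist bail_bar [349.2 188.1] 0.58 depthpt [669.2  86.8 258.9]
wrist keeper_slot [333.9 196.2] 0.94 depthpt [692.   84.3 175.5]
roof [547.9 115.1 144.9] [[0.2, 0.9], [0.5, 0.1], [-0.6, -1.2]]
lever_pivot [622.4 100.  170.9] [[-0.4, -0.4], [0.4, 0.4]]
lever_tip [653.5  93.4 235. ] [[-2.2, -0.7], [0.7, -0.0], [1.7, 0.7]]
bail_pin [626.8  98.7 196.4] [[-0.3, -0.8], [-0.4, -0.5], [0.6, 1.3]]
bail_bar [670.4  86.9 257.4] [[-0.0, -1.0], [0.0, 1.0]]
keeper_slot [692.7  84.  170.5] [[-0.3, 1.9], [1.2, -1.8], [-0.9, -0.2]]Traceback (most recent call last):
  File "<stdin>", line 21, in <module>
cv2.error: OpenCV(4.12.0) /io/opencv/modules/imgproc/src/convhull.cpp:143: error: (-215:Assertion failed) total >= 0 && (depth == CV_32F || depth == CV_32S) in function 'convexHull'
```

Run:
```python
from look import *
for i in(1,2,3):
    d=np.load(f"pics/wrist{i}.npy");cal=np.load(f"pics/wrist{i}cal.npy",allow_pickle=True).item()
    pts=[X for v in range(0,420,2) for u in range(0,560,2) if d[v,u]>0 for X in [atd(cal,(u,v),d)] if abs(X[2]-150)<5 and 380<X[0]<760 and -80<X[1]<330]
    pts=np.array(pts)
    print(i,pts[:,2].mean(),cv2.minAreaRect(np.ascontiguousarray(pts[:,:2],dtype=np.float32)))
# keeper region cloud in case frame about (548,115,150), yaw -13
    P=np.array([548.5,115,150]);y=np.radians(-13)
    C=np.array([case(atd(cal,(u,v),d),P,y) for v in range(420) for u in range(560) if d[v,u]>0])
    k=C[(abs(C[:,1])<14)&(C[:,0]>125)&(C[:,0]<185)&(C[:,2]>5)&(C[:,2]<60)]
    h=np.round(k[:,0]).astype(int)
    print([(x,int(np.median(k[h==x,2])),int(k[h==x,2].max()),int((h==x).sum())) for x in sorted(set(h))])
a=[cv2.imread(f'pics/wrist{i}.png')[90:240,180:380] for i in(2,3)]
cv2.imwrite('pics/lr.png',cv2.resize(np.hstack(a),(800,300),interpolation=cv2.INTER_CUBIC))
```

```text
1 149.999095454554 ((563.3741455078125, 116.79414367675781), (304.97125244140625, 290.8041687011719), 76.27872467041016)
[(np.int64(137), 11, 11, 5), (np.int64(138), 9, 11, 6), (np.int64(139), 9, 11, 15), (np.int64(140), 8, 11, 18), (np.int64(141), 12, 17, 44), (np.int64(142), 15, 17, 18), (np.int64(143), 18, 21, 28), (np.int64(144), 20, 24, 34), (np.int64(145), 23, 27, 32), (np.int64(146), 25, 27, 15), (np.int64(147), 25, 26, 13), (np.int64(148), 25, 25, 5), (np.int64(151), 10, 16, 2), (np.int64(152), 16, 17, 12), (np.int64(153), 15, 18, 17), (np.int64(154), 17, 19, 23), (np.int64(155), 18, 18, 6), (np.int64(156), 5, 5, 1), (np.int64(158), 5, 5, 1)]
2 150.09815580293258 ((604.208740234375, 101.47277069091797), (315.39788818359375, 244.17630004882812), 71.79888153076172)
[(np.int64(134), 6, 7, 5), (np.int64(135), 6, 9, 8), (np.int64(136), 9, 10, 3), (np.int64(137), 9, 10, 4), (np.int64(138), 8, 9, 3), (np.int64(139), 9, 9, 5), (np.int64(140), 9, 10, 4), (np.int64(141), 8, 8, 3), (np.int64(142), 15, 17, 19), (np.int64(143), 16, 18, 19), (np.int64(144), 19, 21, 26), (np.int64(145), 22,
[... 1615 characters left out ...]
, (np.int64(153), 15, 16, 15), (np.int64(154), 15, 19, 27), (np.int64(155), 19, 22, 27), (np.int64(156), 22, 26, 28), (np.int64(157), 24, 26, 24), (np.int64(158), 25, 25, 13), (np.int64(159), 24, 25, 17), (np.int64(160), 7, 7, 1), (np.int64(161), 8, 8, 2), (np.int64(162), 8, 8, 3), (np.int64(163), 8, 8, 1), (np.int64(164), 7, 10, 16), (np.int64(165), 5, 6, 3), (np.int64(166), 5, 5, 3), (np.int64(167), 5, 5, 4), (np.int64(168), 5, 5, 5), (np.int64(169), 5, 5, 4), (np.int64(170), 5, 5, 1), (np.int64(171), 5, 5, 2), (np.int64(172), 5, 5, 2), (np.int64(173), 5, 5, 3), (np.int64(174), 5, 5, 3), (np.int64(175), 5, 5, 2), (np.int64(176), 5, 5, 1), (np.int64(178), 5, 5, 1), (np.int64(179), 5, 5, 1)]
```

View pics/lr.png

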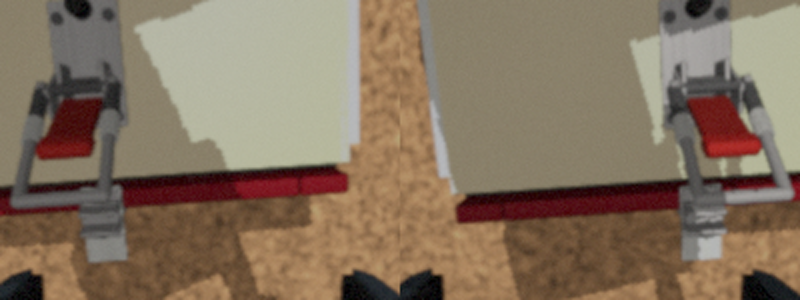

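Right half and left half: red lever grip, bail bar (left half row ~198, right half ~193, columns 15–110 / 690–790) and keeper trough (columns 80–125 / 680–725, rows 190–235), all clear. Depth gives the keeper profile, so next I measure the bail the same way.

Run:
```python
from look import *
P=np.array([548.5,115,150]);y=np.radians(-13.5)
for i in(2,3):
    d=np.load(f"pics/wrist{i}.npy");cal=np.load(f"pics/wrist{i}cal.npy",allow_pickle=True).item()
    C=np.array([case(atd(cal,(u,v),d),P,y) for v in range(300) for u in range(560) if d[v,u]>0])
    k=C[(C[:,0]>140)&(C[:,0]<162)&(C[:,2]>12)&(C[:,2]<30)&(abs(C[:,1])<40)]
    print(i,"keeper y",np.percentile(k[:,1],[1,50,99]), "z",k[:,2].max())
    b=C[(C[:,2]>100)&(C[:,2]<125)&(abs(C[:,1])<40)&(C[:,0]>60)]
    print(" bar top y",np.percentile(b[:,1],[1,50,99]),"n",len(b))
    m=b[abs(b[:,1]+1)<12];
    print(" bar xz",np.percentile(m[:,0],[2,50,98]),np.percentile(m[:,2],[2,50,98]))
    for z in range(45,105,6):
        l=C[(C[:,2]>z)&(C[:,2]<z+6)&(abs(C[:,1])<40)&(C[:,0]>60)]
        if len(l): print("  z",z,len(l),"y",np.percentile(l[:,1],[2,98]),"x left",np.median(l[l[:,1]>14,0]),"right",np.median(l[l[:,1]<-14,0]),"mid",np.median(l[abs(l[:,1])<10,0]),(abs(l[:,1])<10).sum())
    e=C[(abs(C[:,2])<2)];print(" roof x max",np.percentile(e[abs(e[:,1])<100,0],99.5),"y range",np.percentile(e[:,1],[0.5,99.5]))
    # lid edge yaw
    L=C[(C[:,0]>125)&(C[:,0]<145)&(abs(C[:,2]-2)<10)&(abs(C[:,1])>30)]
    e2=C[(abs(C[:,2])<2)&(abs(C[:,1])>30)&(C[:,0]>110)&(C[:,0]<140)]
    yb=np.round(e2[:,1]/5).astype(int);xy=np.array([(5*t,np.percentile(e2[yb==t,0],97)) for t in set(yb) if (yb==t).sum()>10])
    if len(xy)>3: print(" edge slope deg",np.degrees(np.polyfit(xy[:,0],xy[:,1],1)[0]),np.mean(xy[:,1]))
```

```text
2 keeper y [-8.5  2.6 12.9] z 26.942205082299097
 bar top y [-17.6   2.9  23.3] n 428
 bar xz [121.6 124.2 127.4] [105.8 108.7 110.1]
  z 45 173 y [-17.6  24. ] x left 78.35873777647998 right 76.89240603896395 mid 87.28281695280306 50
  z 51 131 y [-18.4  24.5] x left 82.72572012256143 right 81.80852485945331 mid 89.7122540278902 40
  z 57 138 y [-18.3  24.3] x left 87.08637301116487 right 86.4426795418388 mid 92.05668466847347 45
  z 63 149 y [-18.4  25.1] x left 91.726845462379 right 90.98007150546002 mid 94.2681265778046 43
  z 69 175 y [-19.2  24.5] x left 96.28392613164557 right 94.75253561952837 mid 96.47644917380833 50
  z 75 163 y [-18.3  24.1] x left 100.72367954910399 right 100.00434738754106 mid 98.49403931145606 39
  z 81 131 y [-17.5  23.3] x left 105.76059034295346 right 105.0459964745243 mid 100.2119165283552 46
  z 87 340 y [-16.7  22.9] x left 109.33193038249941 right 109.69035845153957 mid 105.01822409771341 205
  z 93 84 y [-17.7  23.2] x left 114.40752644378969 right 113.8152881566531 mid nan 0
  z 99 85 y [-17.6  23.6] x left 118.93674655573919 right 118.29921918
[... 689 characters left out ...]
 left 95.94234663229213 right 96.27455085307822 mid 96.68719024181229 60
  z 75 159 y [-18.5  24.4] x left 100.43944532605192 right 100.68576502205289 mid 98.47433459101656 42
  z 81 151 y [-18.3  23.2] x left 106.23896093442937 right 105.64776162933195 mid 100.13135151229096 63
  z 87 348 y [-18.1  22.8] x left 109.7131669489367 right 110.03262555691099 mid 104.86862787387486 212
  z 93 87 y [-18.5  23.5] x left 114.90033511723207 right 114.63207770720172 mid nan 0
  z 99 80 y [-18.6  23.8] x left 118.74767063378317 right 118.68070805248246 mid nan 0
 roof x max 146.37088278158114 y range [-145.5  151.6]
 edge slope deg -0.11342405854696862 138.88860592215872
  return _methods._mean(a, axis=axis, dtype=dtype,
  ret = ret.dtype.type(ret / rcount)
```

```bash
cat >> look.py <<'E'
P=np.array([548.5,115,150]);Y=np.radians(-13.5)
def tcp(cx,cy,cz,tip=0):
    "fingertip at case-frame point -> TCP world (tip: how far the fingertips reach below that point)"
    c,s=np.cos(Y),np.sin(Y)
    return P+np.array([c*cx-s*cy,s*cx+c*cy,cz+191-tip])
def now():
    s=bot.get_obs();return case(s["position"]-[0,0,191],P,Y)
E
python3 - <<'E'
from look import *
print(delta(tcp(118.6,2.5,97.6,-40),Y)[0]*1000)
E
```

```text
[ 34.   62.9  40.9 -69.2]
```

```bash
python3 -m inch '[[0.017,0.031,0.01,-0.03],[0.034,0.063,0.02,-0.069],[0.034,0.063,0.041,-0.069],[0.034,0.063,0.041,-0.069],[0.034,0.063,0.041,-0.069]]' -1 5
python3 - <<'E'
from look import *
print(now(),delta(tcp(118.6,2.5,97.6,8),Y)[0]*1000)
E
```

```text
time_s: 5.4
position: [664.5, 89.0, 479.0]
tool_rot: [0.118, 0.993, -0.0, -0.0]
contact_force: [0.5, -0.0, 0.9]
width: 91.2
[118.9   1.8 138. ] [ 0.3  0.7 48.4 -1.3]
```

```bash
python3 -m inch '[[0,0.001,0.02,0],[0,0.001,0.04,0],[0,0.001,0.048,0],[0,0.001,0.048,0]]'; python3 -m inch '[[0,0,0,0],[0,0,0,0],[0,0,0,0],[0,0,0,0],[0,0,0,0],[0,0,0,0],[0,0,0,0],[0,0,0,0],[0,0,0,0],[0,0,0,0]]' 1 6
python3 -c "
from look import *
print(now(),bot.get_obs()['torque'])"
```

```text
time_s: 5.8
position: [664.8, 89.5, 430.5]
tool_rot: [0.119, 0.993, -0.0, -0.0]
contact_force: [-0.6, 0.5, 0.5]
width: 91.1
time_s: 6.8
position: [664.6, 90.0, 430.8]
tool_rot: [0.118, 0.993, -0.0, 0.0]
contact_force: [0.1, -2.9, 1.9]
width: 42.9
[118.8   2.8  89.8] [-0.5  0.  -0. ]
```

```bash
python3 -m inch '[[-0.0035,0,0.003,0],[-0.007,0,0.006,0],[-0.0105,0,0.0097,0],[-0.014,0,0.0138,0],[-0.017,0,0.018,0],[-0.0197,0,0.0226,0],[-0.022,0,0.0274,0],[-0.0241,0,0.0322,0],[-0.0256,0,0.0372,0],[-0.0269,0,0.0423,0],[-0.0269,0,0.0423,0]]'
python3 -c "
from look import *
print(now(),bot.get_obs()['torque'])
look(('lever_tip','bail_pin','bail_bar','keeper_slot'),4,('scene','wrist'))"
```

```text
time_s: 7.9
position: [690.9, 83.7, 387.6]
tool_rot: [0.118, 0.993, -0.0, -0.0]
contact_force: [0.9, -2.8, 0.7]
width: 42.6
[145.8   2.8  46.6] [-0.5  0.   0.1]
scene lever_tip [266.8 218.1] 0.8 depthpt [701.4 164.5 292.6]
scene bail_pin [278.4 229.3] 0.48 depthpt [628.2  96.3 191.3]
scene keeper_slot [248.4 245.3] 0.66 depthpt [710.  111.  200.2]
wrist lever_tip [274.7 205.5] 0.94 depthpt [653.   92.5 241. ]
wrist bail_pin [275.2 139.5] 0.86 depthpt [624.9  99.4 193.7]
wrist keeper_slot [276.  241.4] 0.88 depthpt [691.6  83.8 177. ]
```

```bash
cat >> look.py <<'E'
def cloud(tag,cam="wrist"):
    d=np.load(f"pics/{cam}{tag}.npy");cal=np.load(f"pics/{cam}{tag}cal.npy",allow_pickle=True).item()
    return np.array([np.r_[case(atd(cal,(u,v),d),P,Y),u,v] for v in range(420) for u in range(560) if 0<d[v,u]<900])
def prof(C,ylo,yhi,x0,x1,z0=3,z1=130,step=1):
    k=C[(C[:,1]>ylo)&(C[:,1]<yhi)&(C[:,0]>x0)&(C[:,0]<x1)&(C[:,2]>z0)&(C[:,2]<z1)]
    h=np.floor(k[:,0]/step)*step
    print([(float(x),round(float(np.percentile(k[h==x,2],80)),1)) for x in sorted(set(h)) if (h==x).sum()>1])
E
python3 - <<'E'
from look import *
C=cloud(4)
print("keeper/bar strip");prof(C,-6,11,120,175)
print("left leg");prof(C,19,27,60,175,step=4);print("right leg");prof(C,-22,-14,60,175,step=4)
print("lever");prof(C,-4,9,60,125,step=2)
im=cv2.imread("pics/wrist4.png");cv2.imwrite("pics/w4c.png",cv2.resize(im[100:300,150:410],(780,600),interpolation=cv2.INTER_CUBIC))
E
```

```text
keeper/bar strip
[(133.0, 5.3), (134.0, 7.8), (135.0, 9.4), (136.0, 9.9), (137.0, 10.4), (138.0, 10.4), (139.0, 10.5), (140.0, 10.2), (141.0, 14.8), (142.0, 16.6), (143.0, 18.5), (144.0, 22.2), (145.0, 25.0), (146.0, 25.9), (147.0, 25.6), (148.0, 25.3), (152.0, 16.3), (153.0, 16.2), (154.0, 17.9), (155.0, 21.7), (156.0, 24.9), (157.0, 25.8), (158.0, 25.5), (159.0, 24.5), (167.0, 5.4), (168.0, 4.7)]
left leg
[(60.0, 3.7), (64.0, 3.5), (68.0, 3.4), (72.0, 45.2), (76.0, 46.4), (80.0, 46.4), (84.0, 47.4), (88.0, 48.5), (92.0, 49.1), (96.0, 49.9), (100.0, 51.0), (104.0, 52.0), (108.0, 52.8), (112.0, 53.4), (116.0, 54.1), (120.0, 54.3), (124.0, 55.3), (128.0, 88.7), (132.0, 77.4), (136.0, 68.9), (140.0, 102.9), (144.0, 103.3), (148.0, 103.3), (152.0, 97.8), (156.0, 90.7), (160.0, 84.6)]
right leg
[(60.0, 3.4), (64.0, 3.6), (68.0, 3.6), (72.0, 45.6), (76.0, 46.3), (80.0, 46.6), (84.0, 47.4), (88.0, 48.3), (92.0, 49.2), (96.0, 49.9), (100.0, 51.2), (104.0, 52.2), (108.0, 53.1), (112.0, 53.6), (116.0, 53.9), (120.0, 54.4), (124.0, 71.9), (128.0, 94.6), (132.0, 124.6), (136.0, 119.3), (140.0, 111.4), (144.0, 105.0), (148.0, 103.6), (152.0, 99.0), (156.0, 90.9), (160.0, 84.2)]
lever
[(60.0, 3.3), (62.0, 3.9), (64.0, 3.9), (66.0, 3.7), (68.0, 3.9), (70.0, 26.0), (72.0, 27.4), (74.0, 43.4), (76.0, 44.5), (78.0, 44.2), (80.0, 42.8), (82.0, 35.9), (84.0, 41.9), (86.0, 47.4), (88.0, 52.5), (90.0, 58.5), (92.0, 63.4), (94.0, 68.7), (96.0, 74.7), (98.0, 82.5), (100.0, 88.1), (102.0, 91.1), (104.0, 91.9), (106.0, 91.4), (108.0, 90.4)]
```

View pics/w4c.png

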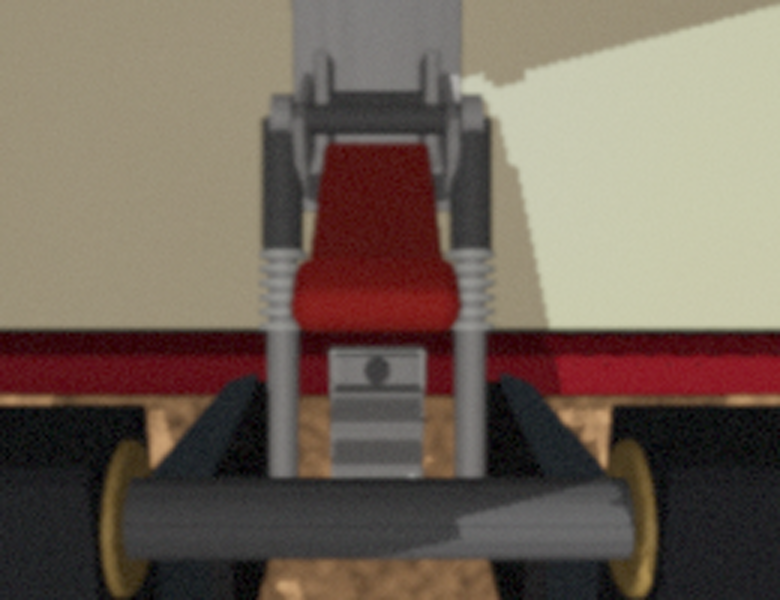

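The view is centred: bail legs at columns 285 and 470, keeper at 330–425 × 345–475, and the lever's grip is just above. The bail is held at about 0.2 rad with no strain, so I lower it to just over the keeper and release.

```bash
python3 -m inch '[[-0.001,0,0.005,0],[-0.0013,0,0.0104,0],[-0.0013,0,0.016,0],[-0.001,0,0.021,0],[-0.001,0,0.0223,0],[-0.001,0,0.0223,0]]'; python3 -m inch '[[0,0,0,0],[0,0,0,0],[0,0,0,0],[0,0,0,0],[0,0,0,0],[0,0,0,0]]' -1
python3 -m inch '[[0,0,-0.03,0],[0,0,-0.07,0],[0.02,0,-0.11,0],[0.04,0,-0.11,0],[0.04,0,-0.11,0],[0.04,0,-0.11,0]]'
python3 - <<'E'
from look import *
print(now())
look(('lever_tip','bail_pin','bail_bar','keeper_slot'),5)
C=cloud(5)
print("keeper/bar strip");prof(C,-6,11,120,175)
print("bar outside keeper");prof(C,14,22,140,175);prof(C,-17,-10,140,175)
print("left leg");prof(C,19,27,60,175,step=4)
print("lever");prof(C,-4,9,60,125,step=2)
im=cv2.imread("pics/wrist5.png");cv2.imwrite("pics/w5c.png",cv2.resize(im[120:320,150:410],(780,600),interpolation=cv2.INTER_CUBIC))
E
```

```text
time_s: 9.0
position: [691.7, 83.6, 365.7]
tool_rot: [0.118, 0.993, -0.0, -0.0]
contact_force: [0.2, -2.7, -0.5]
width: 42.4
time_s: 9.6
position: [691.7, 83.6, 366.2]
tool_rot: [0.118, 0.993, 0.0, 0.0]
contact_force: [0.1, -0.1, 0.1]
width: 87.9
time_s: 10.2
position: [652.8, 92.9, 476.1]
tool_rot: [0.118, 0.993, -0.0, -0.0]
contact_force: [0.3, 0.4, -0.4]
width: 91.3
[106.5   2.9 135.1]
wrist lever_tip [277.3 229.9] 0.89 depthpt [652.7  94.1 241.9]
wrist bail_pin [465.6  61. ] 0.64 depthpt [542.4 391.7  20.2]
wrist bail_bar [274.7 261.1] 0.92 depthpt [620.6 100.5 377.7]
wrist keeper_slot [276.  247.9] 0.66 depthpt [691.4  83.8 174.6]
keeper/bar strip
[(136.0, 9.6), (137.0, 10.3), (138.0, 9.4), (139.0, 9.8), (140.0, 10.0), (141.0, 12.7), (142.0, 15.4), (143.0, 17.5), (144.0, 20.8), (145.0, 23.1), (146.0, 25.4), (147.0, 25.1), (148.0, 25.1), (153.0, 15.8), (154.0, 28.9), (155.0, 29.5), (156.0, 21.8)]
bar outside keeper
[(140.0, 33.8), (141.0, 33.3), (142.0, 32.9), (143.0, 33.1), (144.0, 33.1), (145.0, 32.9), (146.0, 33.0), (147.0, 33.2), (148.0, 32.6), (149.0, 32.3), (150.0, 32.8), (
[... 287 characters left out ...]
55.0, 30.1)]
left leg
[(60.0, 3.3), (64.0, 3.6), (72.0, 44.5), (76.0, 45.8), (80.0, 44.7), (84.0, 43.5), (88.0, 42.9), (92.0, 42.4), (96.0, 41.6), (100.0, 41.5), (104.0, 40.5), (108.0, 40.4), (112.0, 39.1), (116.0, 39.0), (120.0, 36.6), (124.0, 36.2), (128.0, 35.7), (132.0, 34.8), (136.0, 34.4), (140.0, 33.5), (144.0, 33.2), (148.0, 32.2), (152.0, 31.9)]
lever
[(60.0, 3.5), (62.0, 3.5), (64.0, 3.5), (66.0, 3.1), (70.0, 23.6), (72.0, 26.6), (74.0, 41.3), (76.0, 43.6), (78.0, 44.2), (80.0, 43.0), (82.0, 34.9), (84.0, 40.0), (86.0, 45.1), (88.0, 50.4), (90.0, 55.7), (92.0, 61.0), (94.0, 66.0), (96.0, 71.3), (98.0, 76.8), (100.0, 84.5), (102.0, 89.2), (104.0, 90.9), (106.0, 90.9), (108.0, 90.2)]
```

View pics/w5c.png

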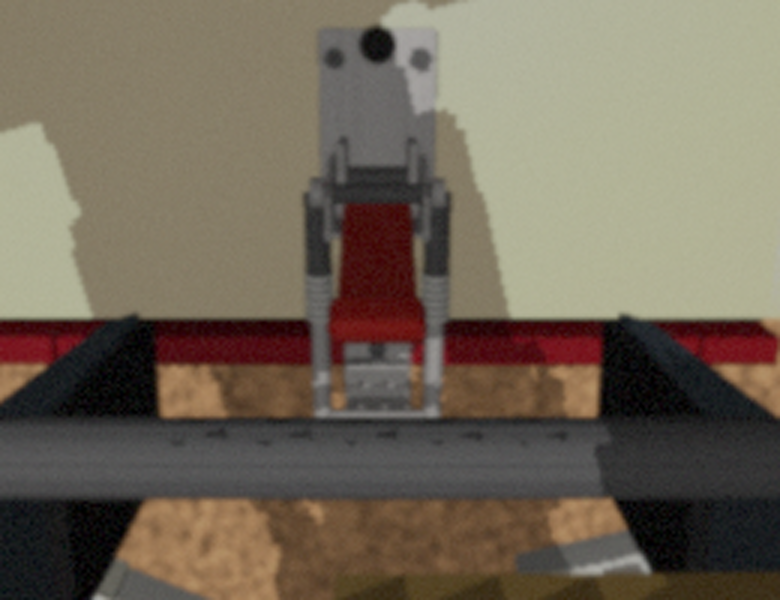

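The bar (row ~413) rests on the keeper's outer wall, about 3 mm too far out, as computed. I'll push the lever gently back with closed fingers from the lid side so the bar slides over the throat and drops in.

```bash
python3 -m inch '[[-0.015,0,0,0],[-0.03,0,0,0],[-0.03,0,0,0],[-0.03,0,0,0],[-0.03,0,0,0],[-0.03,0,0,0],[-0.03,0,0,0],[-0.03,0,0,0],[-0.03,0,0,0],[-0.03,0,0,0]]' 1 20; python3 -m inch '[[0,0,0.02,0],[0,0,0.04,0],[0,0,0.055,0],[0,0,0.059,0],[0,0,0.059,0],[0,0,0.059,0]]'
python3 -m inch '[[0.002,0,0,0],[0.004,0,0,0],[0.006,0,0,0],[0.008,0,0,0],[0.008,0,0,0]]'
python3 - <<'E'
from look import *
print(now());look(('lever_tip','keeper_slot'),6)
C=cloud(6);k=C[(abs(C[:,1]-2)<12)&(C[:,0]>95)&(C[:,0]<135)&(C[:,2]>50)&(C[:,2]<110)]
print("lever");prof(C,-6,11,60,145,step=2)
E
```

```text
time_s: 11.45
position: [682.0, 85.9, 476.2]
tool_rot: [0.118, 0.993, -0.0, 0.0]
contact_force: [0.0, 0.9, 0.3]
width: 14.2
time_s: 12.05
position: [682.2, 85.9, 418.0]
tool_rot: [0.118, 0.993, 0.0, 0.001]
contact_force: [-0.2, 0.3, 0.5]
width: 0.4
time_s: 12.55
position: [674.1, 87.8, 417.4]
tool_rot: [0.118, 0.993, 0.0, 0.0]
contact_force: [1.3, -0.0, 0.5]
width: 0.7
[128.4   2.9  76.4]
wrist lever_tip [276.7 224.6] 0.84 depthpt [653.9  93.4 239.7]
wrist keeper_slot [273.9 246.7] 0.73 depthpt [658.7  90.7 260.6]
lever
[(60.0, 3.6), (62.0, 3.5), (64.0, 3.5), (66.0, 3.7), (68.0, 3.6), (70.0, 25.9), (72.0, 26.9), (74.0, 42.6), (76.0, 44.4), (78.0, 44.1), (80.0, 43.5), (82.0, 36.4), (84.0, 41.4), (86.0, 47.1), (88.0, 52.2), (90.0, 57.3), (92.0, 62.4), (94.0, 67.9), (96.0, 73.2), (98.0, 79.4), (100.0, 86.6), (102.0, 90.6), (104.0, 91.5), (106.0, 91.2), (108.0, 90.4), (110.0, 110.9), (112.0, 120.1), (134.0, 11.7), (136.0, 9.7), (138.0, 10.2), (140.0, 12.6), (142.0, 18.3), (144.0, 22.7)]
```

```bash
for i in 1 2; do python3 -m inch '[[0.001,0,0,0],[0.002,0,0,0],[0.003,0,0,0],[0.003,0,0,0]]'|grep -E "force|pos"; done
python3 - <<'E'
from look import *
print(now());look(('lever_tip',),7)
C=cloud(7)
print("lever");prof(C,-6,11,70,125,step=2);print("legs");prof(C,19,27,60,160,step=4)
E
```

```text
position: [671.3, 88.5, 417.3]
contact_force: [2.4, -1.0, 1.9]
position: [668.2, 89.2, 417.1]
contact_force: [0.3, -0.3, 1.6]
[122.4   2.9  76.1]
wrist lever_tip [274.9 225.8] 0.72 depthpt [647.2  93.9 243.3]
lever
[(70.0, 24.6), (72.0, 42.0), (74.0, 44.2), (76.0, 44.4), (78.0, 43.6), (80.0, 35.0), (82.0, 41.6), (84.0, 47.8), (86.0, 55.8), (88.0, 63.0), (90.0, 69.9), (92.0, 77.3), (94.0, 87.7), (96.0, 92.7), (98.0, 93.9), (100.0, 94.0), (102.0, 93.1), (104.0, 113.1), (106.0, 119.8)]
legs
[(60.0, 3.6), (64.0, 3.4), (68.0, 43.5), (72.0, 46.2), (76.0, 46.5), (80.0, 44.6), (84.0, 43.9), (88.0, 43.4), (92.0, 42.5), (96.0, 42.2), (100.0, 41.2), (104.0, 40.6), (108.0, 40.2), (112.0, 39.1), (116.0, 38.4), (120.0, 36.7), (124.0, 36.1)]
```

```bash
cat > chk.py <<'E'
from look import *
import sys
t=sys.argv[1];s=bot.get_obs();print(now(),s["contact_force"],s["time_s"])
im,d=bot.camera("wrist");cal=bot.get_calibration("wrist");np.save(f"pics/wrist{t}.npy",d);np.save(f"pics/wrist{t}cal.npy",cal,allow_pickle=True);cv2.imwrite(f"pics/wrist{t}.png",im[:,:,::-1])
C=cloud(t);print("lever");prof(C,-6,11,78,104,30,step=4)
print("legs");prof(C,19,27,80,160,step=8);prof(C,-22,-14,80,160,step=8)
E
python3 -m inch '[[0.0007,0,0,0],[0.0014,0,0,0],[0.002,0,0,0],[0.002,0,0,0]]'|grep force; python3 chk.py 8
python3 -m inch '[[0.0007,0,0,0],[0.0014,0,0,0],[0.002,0,0,0],[0.002,0,0,0]]'|grep force; python3 chk.py 9
```

```text
contact_force: [1.6, -0.5, 0.8]
[120.6   2.9  76.2] [ 1.6 -0.5  0.8] 14.0
lever
[(76.0, 43.4), (80.0, 42.8), (84.0, 57.9), (88.0, 73.8), (92.0, 92.0), (96.0, 94.6), (100.0, 109.2)]
legs
[(80.0, 44.2), (88.0, 42.7), (96.0, 41.5), (104.0, 40.0), (112.0, 38.3), (120.0, 36.3)]
[(80.0, 44.4), (88.0, 42.8), (96.0, 41.5), (104.0, 40.4), (112.0, 38.6), (120.0, 36.1)]
contact_force: [1.7, -0.7, 1.6]
[118.5   2.9  76.1] [ 1.7 -0.7  1.6] 14.45
lever
[(80.0, 45.2), (84.0, 63.1), (88.0, 85.8), (92.0, 94.8), (96.0, 95.0), (100.0, 118.2)]
legs
[(80.0, 43.9), (88.0, 42.2), (96.0, 40.6), (104.0, 39.0), (112.0, 36.6), (120.0, 34.5)]
[(80.0, 43.8), (88.0, 42.1), (96.0, 40.4), (104.0, 38.6), (112.0, 37.0), (120.0, 34.0)]
```

```bash
python3 -m inch '[[0.0005,0,0,0],[0.001,0,0,0],[0.0015,0,0,0],[0.0015,0,0,0]]'|grep force; python3 chk.py 10|tail -2
python3 -m inch '[[0.0005,0,0,0],[0.001,0,0,0],[0.0015,0,0,0],[0.0015,0,0,0]]'|grep force; python3 chk.py 11
```

```text
contact_force: [1.2, -0.4, 1.7]
[(80.0, 43.2), (88.0, 40.9), (96.0, 38.9), (104.0, 36.5), (112.0, 34.2), (120.0, 31.0)]
[(80.0, 43.3), (88.0, 40.9), (96.0, 38.9), (104.0, 36.4), (112.0, 34.2), (120.0, 30.9)]
contact_force: [1.2, -0.4, 1.6]
[115.5   2.9  76.1] [ 1.2 -0.4  1.6] 15.35
lever
[(80.0, 50.0), (84.0, 72.9), (88.0, 94.5), (92.0, 96.1), (96.0, 117.7), (100.0, 115.8)]
legs
[(80.0, 43.2), (88.0, 41.1), (96.0, 38.7), (104.0, 36.2), (112.0, 34.2)]
[(80.0, 43.2), (88.0, 40.6), (96.0, 38.7), (104.0, 36.1), (112.0, 33.8)]
```

The bail has dropped (leg slope now -0.27 rad). I back off to check it from above before pressing.

```bash
python3 - <<'E'
from look import *
C=cloud(11)
for lo,hi in((40,62),(46,80)):
    k=C[(abs(C[:,1]-2.5)<8)&(C[:,0]>76)&(C[:,0]<104)&(C[:,2]>lo)&(C[:,2]<hi)]
    p=np.polyfit(k[:,2],k[:,0],1);th=np.pi/2+np.arctan(p[0]);print("theta",th,"back face x at z24:",np.polyval(p,24),len(k))
prof(C,-6,11,84,125,60,130,step=1)
C=cloud(5)
k=C[(abs(C[:,1]-2.5)<8)&(C[:,0]>76)&(C[:,0]<104)&(C[:,2]>46)&(C[:,2]<75)]
p=np.polyfit(k[:,2],k[:,0],1);print("theta start",np.pi/2+np.arctan(p[0]),np.polyval(p,24))
E
python3 -m inch '[[-0.005,0,0,0],[-0.012,0,-0.01,0],[-0.02,0,-0.04,0],[-0.02,0,-0.08,0],[-0.02,0,-0.1,0],[-0.02,0,-0.1,0],[-0.02,0,-0.1,0]]'
python3 chk.py 12
python3 - <<'E'
from look import *
C=cloud(12)
prof(C,-6,11,130,175);prof(C,14,22,140,175);prof(C,-17,-10,140,175)
im=cv2.imread("pics/wrist12.png");cv2.imwrite("pics/w12c.png",cv2.resize(im[120:270,190:390],(800,600),interpolation=cv2.INTER_CUBIC))
E
```

```text
theta 1.8278028997694522 back face x at z24: 75.90986622183455 292
theta 1.744182665697725 back face x at z24: 78.75135467144833 489
[(84.0, 60.8), (85.0, 64.9), (86.0, 70.2), (87.0, 76.3), (88.0, 86.9), (89.0, 92.8), (90.0, 95.0), (91.0, 95.7), (92.0, 96.1), (93.0, 96.3), (94.0, 95.9), (95.0, 95.6), (96.0, 94.7), (97.0, 112.7), (98.0, 113.5), (99.0, 120.5), (100.0, 115.8)]
theta start 1.9389437862422116 79.37066091553493
time_s: 16.1
position: [681.1, 86.1, 516.7]
tool_rot: [0.118, 0.993, -0.0, -0.0]
contact_force: [-0.3, -1.7, -0.4]
width: 0.4
[135.7   2.8 175.7] [-0.3 -1.7 -0.4] 16.1
lever
[(80.0, 52.9), (84.0, 74.9), (88.0, 94.4), (92.0, 95.3), (96.0, 93.6)]
legs
[(80.0, 42.7), (88.0, 39.9), (96.0, 37.6), (104.0, 34.9), (112.0, 33.1), (120.0, 29.7), (128.0, 27.1), (136.0, 24.7), (144.0, 22.2), (152.0, 21.0)]
[(80.0, 42.4), (88.0, 39.6), (96.0, 37.4), (104.0, 35.2), (112.0, 32.9), (120.0, 29.1), (128.0, 27.1), (136.0, 24.7), (144.0, 22.4), (152.0, 20.7)]
[(133.0, 5.1), (134.0, 8.0), (135.0, 10.2), (136.0, 10.0), (137.0, 8.5), (138.0, 9.0), (139.0, 9.4), (140.0, 8.8), (141.0, 15.4), (142.0, 16.6), (143.0, 20.7), (144.0, 22.4), (145.0, 25.2), (146.0, 25.3), (147.0, 25.0), (148.0, 23.0), (149.0, 21.3), (150.0, 21.1), (151.0, 20.6), (152.0, 21.0), (153.0, 18.6), (154.0, 20.1), (155.0, 22.5), (156.0, 24.2), (157.0, 24.7), (158.0, 24.6), (165.0, 4.5), (166.0, 3.9), (167.0, 4.5), (168.0, 4.8), (169.0, 4.3), (170.0, 3.7), (171.0, 4.5), (173.0, 3.6)]
[(140.0, 24.4), (141.0, 23.0), (142.0, 22.8), (143.0, 23.0), (144.0, 22.5), (146.0, 21.0), (147.0, 22.3), (148.0, 20.9), (149.0, 21.3), (150.0, 21.5), (151.0, 20.9), (152.0, 21.1)]
[(140.0, 23.8), (142.0, 23.0), (143.0, 22.9), (144.0, 22.8), (146.0, 21.9), (147.0, 21.8), (148.0, 21.6), (149.0, 21.6), (150.0, 21.8), (151.0, 20.1), (152.0, 20.9)]
```

View pics/w12c.png

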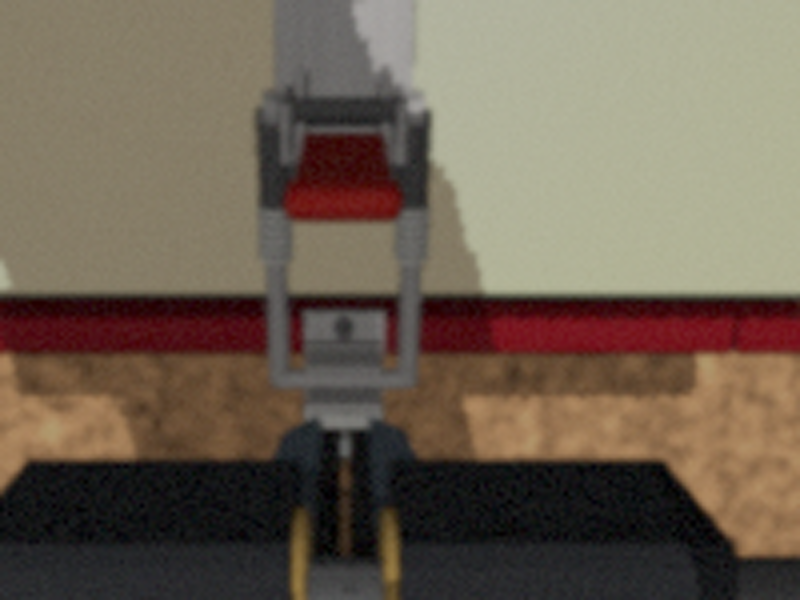

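The bar (row ~380) sits in the trough between both walls: top 21 mm over the roof, so its centre is 18 mm up, 3 mm above the floor. Now I swing the lever over slowly along its arc.

```bash
python3 -m inch '[[0.005,0,0.04,0],[0.0107,0,0.08,0],[0.0107,0,0.0937,0],[0.0107,0,0.0937,0],[0.0107,0,0.0937,0]]'
python3 -m inch '[[0.005,0,0,0],[0.009,0,0,0],[0.012,0,0,0],[0.0145,0,-0.0005,0],[0.017,0,-0.001,0],[0.0195,0,-0.0015,0],[0.022,0,-0.002,0],[0.0245,0,-0.002,0],[0.027,0,-0.0025,0],[0.0295,0,-0.0025,0],[0.0328,0,-0.0027,0],[0.0328,0,-0.0027,0]]'
python3 chk.py 13
```

```text
time_s: 16.65
position: [671.3, 88.6, 424.5]
tool_rot: [0.118, 0.993, 0.0, 0.001]
contact_force: [0.6, -0.6, 0.2]
width: 0.5
time_s: 17.85
position: [638.3, 96.5, 426.1]
tool_rot: [0.118, 0.993, -0.0, -0.0]
contact_force: [3.3, -0.1, 2.1]
width: 0.8
[91.7  2.9 85.1] [ 3.3 -0.1  2.1] 17.85
lever
[]
legs
[(80.0, 40.3), (88.0, 38.2), (96.0, 37.0)]
[(80.0, 40.1), (88.0, 38.1), (96.0, 36.6)]
```

```bash
python3 -m inch '[[0.003,0,0.0,0],[0.0061,0,0.0003,0],[0.0091,0,0.0007,0],[0.0121,0,0.0013,0],[0.015,0,0.0021,0],[0.0179,0,0.0029,0],[0.0208,0,0.004,0],[0.0236,0,0.0051,0]]'
python3 chk.py 14|head -1
python3 -m inch '[[0.0028,0,0.0013,0],[0.0055,0,0.0027,0],[0.0081,0,0.0043,0],[0.0106,0,0.006,0],[0.0106,0,0.006,0]]'
python3 -c "
from look import *
print(now())"
```

```text
time_s: 18.7
position: [616.1, 101.8, 421.5]
tool_rot: [0.118, 0.993, 0.0, 0.001]
contact_force: [7.8, -2.5, 3.1]
width: 0.8
[68.9  2.9 80.5] [ 7.8 -2.5  3.1] 18.7
time_s: 19.25
position: [605.3, 104.4, 415.2]
tool_rot: [0.118, 0.993, 0.0, 0.0]
contact_force: [6.0, -0.5, 3.0]
width: 0.7
[57.7  3.  74.2]
```

```bash
python3 -m inch '[[0.0024,0,0.0018,0],[0.0048,0,0.0037,0],[0.007,0,0.0058,0],[0.0091,0,0.0079,0],[0.0091,0,0.0079,0]]'
python3 -m inch '[[0.002,0,0.0023,0],[0.004,0,0.0046,0],[0.0058,0,0.0071,0],[0.0075,0,0.0096,0],[0.0075,0,0.0096,0]]'
python3 -c "
from look import *
print(now())"
```

```text
time_s: 19.75
position: [596.2, 106.6, 406.7]
tool_rot: [0.118, 0.993, -0.0, -0.001]
contact_force: [2.8, -0.3, 1.5]
width: 0.4
time_s: 20.25
position: [588.9, 108.3, 396.8]
tool_rot: [0.118, 0.993, -0.0, -0.001]
contact_force: [0.6, -0.2, -0.3]
width: 0.3
[40.9  3.  55.8]
```

Run:
```python
from look import *
im,d=bot.camera("wrist");cal=bot.get_calibration("wrist");np.save("pics/wrist15.npy",d);np.save("pics/wrist15cal.npy",cal,allow_pickle=True)
C=cloud(15)
print("lever");prof(C,-8,12,-10,75,5,110,step=2)
im2,d2=bot.camera("scene");print(bot.search_frame("scene","lever"))
a=cv2.resize(im[60:360,80:480],(400,300));b=cv2.resize(im2[180:270,220:340],(400,300),interpolation=cv2.INTER_CUBIC)
cv2.imwrite("pics/c15.png",np.hstack([a,b])[:,:,::-1])
```

```text
lever
[(8.0, 57.9), (10.0, 59.6), (12.0, 60.1), (14.0, 59.8), (16.0, 59.0), (18.0, 58.0), (20.0, 57.1), (22.0, 84.6), (24.0, 98.6), (26.0, 53.2), (28.0, 52.5), (30.0, 51.4), (32.0, 51.0), (34.0, 49.6), (36.0, 49.8), (38.0, 48.6), (40.0, 48.6), (42.0, 47.0), (44.0, 46.1), (46.0, 45.3), (48.0, 44.9), (50.0, 44.5)]
[{'uv': [289.1, 234.4], 'confidence': 0.56}, {'uv': [435.9, 330.9], 'confidence': 0.27}]
```

View pics/c15.png

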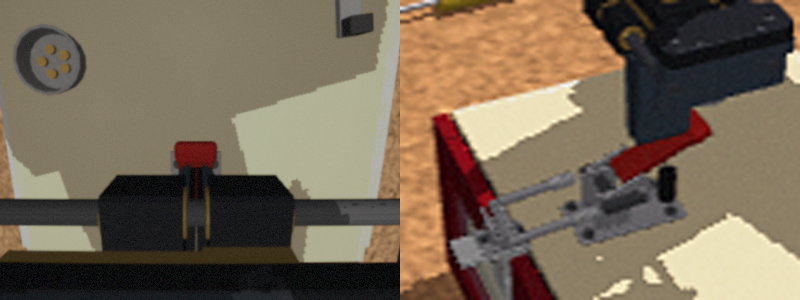

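The lever is at about 0.42 rad under the fingertips (right half, red grip ~(670,145)), and the bail is still hooked. Pressing on.

```bash
python3 -m inch '[[0.001,0,0.0018,0],[0.002,0,0.0035,0],[0.0029,0,0.0053,0],[0.0037,0,0.0072,0],[0.0045,0,0.009,0],[0.0053,0,0.0109,0],[0.0053,0,0.0109,0]]'
python3 -m inch '[[0.0006,0,0.002,0],[0.0012,0,0.004,0],[0.0018,0,0.0057,0],[0.0022,0,0.0072,0],[0.0025,0,0.0087,0],[0.0025,0,0.0087,0],[0.0025,0,0.0087,0]]'
python3 -c "
from look import *
print(now())"
```

```text
time_s: 21.1
position: [584.0, 109.5, 386.3]
tool_rot: [0.118, 0.993, -0.0, -0.0]
contact_force: [0.3, 0.1, -0.4]
width: 0.5
time_s: 21.8
position: [581.8, 110.1, 377.9]
tool_rot: [0.118, 0.993, -0.0, -0.0]
contact_force: [0.1, -0.3, -0.2]
width: 0.4
[33.5  3.  36.9]
```

```bash
python3 -m inch '[[0,0,-0.03,0],[0,0,-0.08,0],[-0.02,0,-0.13,0],[-0.05,0,-0.15,0],[-0.05,0,-0.15,0],[-0.05,0,-0.15,0]]'
python3 - <<'E'
from look import *
look(("lever_tip","bail_bar","keeper_slot","bail_pin"),16)
C=cloud(16)
print("lever");prof(C,-5,10,-5,85,5,60,step=4);print("bar");prof(C,-6,11,125,165);prof(C,14,22,130,165)
k=C[(abs(C[:,1]-2.5)<8)&(C[:,0]>10)&(C[:,0]<60)&(C[:,2]>20)&(C[:,2]<60)]
p=np.polyfit(k[:,0],k[:,2],1);print("theta",-np.arctan(p[0]),len(k))
im=cv2.imread("pics/wrist16.png");im2,_=bot.camera("scene")
cv2.imwrite("pics/c16.png",np.hstack([cv2.resize(im[60:360,80:480],(400,300)),cv2.resize(im2[180:270,220:340,::-1],(400,300),interpolation=cv2.INTER_CUBIC)]))
E
```

```text
time_s: 22.4
position: [630.6, 98.2, 527.8]
tool_rot: [0.118, 0.993, 0.0, 0.0]
contact_force: [0.5, -0.4, -1.5]
width: 0.3
wrist lever_tip [277.9 132.5] 0.76 depthpt [556.4 118.4 183.5]
wrist bail_bar [280.3 179.5] 0.71 depthpt [606.6 109.1 181.5]
wrist keeper_slot [275.5 245.4] 0.94 depthpt [684.5  84.8 172.5]
wrist bail_pin [276.4 181.7] 0.7 depthpt [608.  104.3 181.3]
lever
[(0.0, 33.2), (4.0, 33.6), (8.0, 33.7), (12.0, 32.7), (16.0, 32.6), (20.0, 32.5), (24.0, 32.6), (28.0, 32.7), (32.0, 32.7), (36.0, 32.5), (40.0, 32.7), (44.0, 32.8), (48.0, 32.6), (52.0, 33.0), (56.0, 32.4), (60.0, 32.6), (64.0, 31.5), (68.0, 26.8), (72.0, 27.4), (76.0, 26.8)]
bar
[(128.0, 5.0), (129.0, 9.3), (131.0, 10.1), (133.0, 10.0), (135.0, 9.3), (136.0, 15.2), (137.0, 18.2), (138.0, 21.3), (139.0, 23.8), (140.0, 25.0), (141.0, 24.5), (145.0, 19.6), (148.0, 17.0), (149.0, 20.6), (151.0, 24.7), (161.0, 5.2), (163.0, 4.0)]
[]
theta 0.006160620621942791 642
```

View pics/c16.png

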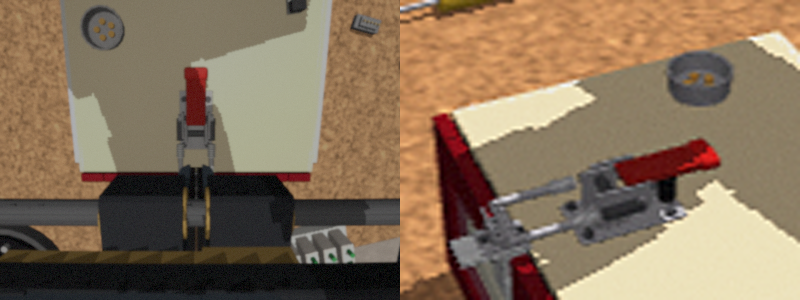

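The lever lies flat (red, left half column ~195, rows 68–120). The keeper has moved in about 5 mm, so the lid is shut, and the bail is in the keeper. The robot is clear, so I hand in.

```bash
python3 -c "
from h import *
print(bot.sign_off(),bot.get_obs()['contact_force'])"
```

```text
the job is handed in; nothing more can be done
the job is handed in; nothing more can be done
```

I hooked the bail into the keeper, swung the lever over until it lay flat, and handed the job in at about 22.5 s. No verdict came back.

**How it went:** I lowered the bail by its legs with a 6 N grip and released it on the keeper's outer wall, about 3 mm too far out. Nudging the lever back slid the bar over the throat and it dropped in by itself. Closed fingertips then took the lever round its arc and it snapped home.

**Last checks:**
- **Bar seated:** with the lever still up at about 1.74 rad, the bar's centre was about 3 mm above the throat floor.
- **Lever and lid:** the lever reads about 0.006 rad from flat. The keeper moved in about 5 mm, which matches the lid being shut.
- **After closing:** the bar is still in the throat, at about the same height.
- **Forces:** the highest wrist reading between moves was about 9 N. It is only read at the end of each call, so a short peak in between could have been missed.
- **Robot:** it stood clear of everything at hand-in.

**Not checked or in disagreement:**
- The bail's pull on the keeper (over 25 N required) could not be measured; I only infer it from the lever being over centre and the lid drawn in.
- In the last view the network put the bail bar near its pin, which is wrong, so I went by the depth profile and the picture.
- The loose items were not measured again; the arm was only ever at the latch or above the case.

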